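# Empty the tumbling drum into its catch pan

## Robot

A 6-joint arm with a two-finger parallel gripper is mounted at the origin on a cart in front of the work surface, level with it; the furniture and walls round the work are solid. World frame = base frame: x ahead of the robot, y to its left, z up, the work surface at z = 0. Lengths are in m, angles in rad, forces in N, time in s.
With the tool pointing down it reaches from about 0.325 to 0.775 m from the base axis. Payload 5.5 kg.
Tool frame: the origin (TCP) lies midway between the tips of the shut fingers; the grasp point (between the pads) lies 19 mm behind it; z points along the fingers, y is the line along which they close (so a half turn about z gives the same grasp; the last joint's range is limited). The gripper opens to 85 mm and grips with 20 to 120 N. Pads are 22 mm wide; open, the fingers measure 114 mm over their backs; the gripper's body (76 mm by 85 mm) begins 54 mm behind the grasp point. The pads swing forward as they close: fully open they stand 13 mm farther back than shut.
Start: joints at [-1.164, 0.091, 1.231, -0, 1.82, -0.057], TCP at [0.268, -0.537, 0.231] pointing down, gripper open.
Joint ranges: [-2.87, 2.87], [-0.86, 2.18], [0.17, 2.46], [-1.51, 4.65], [0.06, 2.69], [-2.65, 2.65]. Speed limits (rad/s): [2.57, 2.57, 3.01, 3.14, 3.14, 3.14].

## Interface

Orientations are given as [roll, pitch, yaw] about the fixed x, y, z axes, in that order (R = Rz(yaw) Ry(pitch) Rx(roll)).
In Python, from bench import * gives the robot as it stands.
- The arm moves only by the tool drive_tool, never from a script. Its argument "plan" is a list of rows, each an object with "delta_rot": the turn, a rotation vector about the tool's x, y, z in units of pi/2 rad (1.0 is pi/2 rad), a list of three; "slide": the shift along the tool's x, y, z in units of 30 cm (1.0 is 30 cm), a list of three; "gripper": the gripper command: -1 is shut, 1 is fully open, values between are in proportion. A call has 1 to 20 rows; each row is the pose to reach, as a shift and turn from the pose commanded when the call began, along the tool's axes at that moment; what a row does not reach only later rows make up. A row lasts 1/8 s, in which the tool goes at most 62.5 mm and 10.7 degrees, less where a joint would pass 70% of its speed; a pose out of reach is approached as far as the arm can. A call with a number of a shift or a turn outside -1 to 1 is refused whole. A call with a gripper value outside its range is refused whole. The fingers move at their own pace and stop on an object; "grip_force" is the grip in N (left out, the last holds). Time passes only in rows, so rows that repeat a pose let the fingers close. It gives the time, the measured TCP pose, the force, the opening and the grip force at its end, in the units of the state.
- get_obs(): the state, without advancing time (a new reading comes with each control period).
- grab_frame(name): name is "scene" or "top" or "wrist"; returns a dict with "color" (420x560x3 uint8, red, green, blue), "depth" (420x560 float32, m along the optical axis (not along the pixel's ray), 0 where there is no reading), "vertical_fov" (degrees; the focal length in pixels is half the picture's height over the tangent of half this angle, whatever the lens; pixels are square), "cx", "cy" (the principal point, pixels), "T" (4x4, takes a point from camera to world coordinates); the wrist camera has in their place "hand_eye" (4x4, takes a point from camera to tool coordinates, whose origin is the TCP and whose axes are the flange's). Camera axes: x right, y down, z forward; pixel columns grow to the right and rows downward; lengths in m; the calibration is good to about 2 mm. A picture is of the moment at which its call begins: read the wrist's pose just before it.
- hand_in(): hands the job in; it is judged then, once.
The state is a dict: "time_s": time; "joints": joint angles; "qvel": joint speeds; "tau": joint torques, N m; "ee_pos": TCP position; "orientation": TCP orientation; "contact_force": force on the tool from outside, world axes, zero at the start; "torque": the same for the moment, N m; "width": opening from 0.0 (shut) to 1.0 (fully open); "grip_force": force on a finger pad.
Only numpy, scipy, OpenCV 4.12 (cv2) and the standard library are available. Lean on these libraries where they do the work, as an engineer would, in place of code of your own. Each camera call takes 0.05 s, during which the arm holds its last target. There are 200 camera calls.

## Task

An aluminium block has been left in the way at the front of the tumbling drum: set it aside on the bench, well clear of the cradle. Then put the catch pan, handle to the front, fully in under the drum between the cradle's side plates, flat on the bench. With the pan in place, turn the drum round (its crank is made for that) until the port faces straight down and all three nuts have dropped into the pan; leave it so, and do not disturb the tools and other loose things lying around.

Things in the scene. Friction and masses are not known exactly. Their poses are not given: they have to be found in the camera images.
- cradle: Grey steel cradle fixed to the bench, holding the drum. Origin on the bench right below the middle of the drum; z up; y parallel to the drum's axis, towards the crank end; x towards the closed rear. The drum's axis is 125 mm above the bench. A 24 mm high rear stop rail has its front face at x = 80 mm. Bolting feet 6 mm high, x from -45 to 45 mm, reach out to y = -116 and 116 mm.
- bay_mouth (a point): Middle, on the bench, of the open front of the bay under the drum, at x = -22 mm in the cradle's frame; the pan goes in here towards the cradle's +x. The bay lies between two upright side plates 44 mm wide (x -22 to 22) at y = -92..-80 and 80..92 mm: 160 mm clear. Behind them 24 mm high rails run on to the rear rail. Plates 212 (crank side) and 160 mm high.
- guard_edge (a point): Middle of the outer edge of the guard over the crank: a level plate at the top of the crank-side plate, 90 mm wide (x -45 to 45), underside 210 mm above the bench (folded side edges down to 202), jutting out to y = 130 mm in the cradle's frame. Because of it the crank's handle is taken with the tool leaning out to the cradle's +y by about 25 to 45 degrees.
- drum (a joint): Turn of the drum about the cradle's +y axis, rad: 0 = port and crank handle both straight up, +pi/2 = both towards the cradle's +x, pi or -pi = both straight down. Either way round will do; stops at -3.5 and 3.5. It stays where it is left (friction 0.16 N m, about 3 N at the handle). Starts within 0.6 rad of 0.
- port (a point): Middle of the drum's port, 48 mm from the axis; its z points straight out of the port. The drum is a hexagonal aluminium barrel (96 mm across flats, 100 mm long inside) between round end flanges 114 mm across; one of its six sides, about 55 x 100 mm, is missing: that is the port.
- crank_grip (a point): Point to grip on the crank's handle: a black sleeve 19 mm thick and 56 mm long, parallel to the drum's axis and 55 mm off it, from y = 110 to 166 mm in the cradle's frame (this point: y = 142). It revolves freely on its pin, so it can be led round the circle with the tool's orientation unchanged. The crank arm's outer face is at y = 108 mm.
- pan: Open sheet-steel catch pan, loose, about 0.35 kg; 150 (x) x 140 (y) x 24 mm high, walls 3 mm. Origin in the middle of its underside, z up. Its handle is an upright flat fin 10 mm thick (across y), x from -75 to -132 mm, z from 9 to 37 mm; grip it at about x = -106 mm. In place its origin and axes fall on the cradle's; it meets the rear rail 5 mm further in.
- nut_0: Plain M16 hexagon nut, 24 x 27 x 13 mm, about 33 g, one of three alike that start inside the drum. Origin in the middle of its underside.
- nut_1: Plain M16 hexagon nut, 24 x 27 x 13 mm, about 33 g, one of three alike that start inside the drum. Origin in the middle of its underside.
- nut_2: Plain M16 hexagon nut, 24 x 27 x 13 mm, about 33 g, one of three alike that start inside the drum. Origin in the middle of its underside.
- alu_block: Plain aluminium block, 30 (x) x 50 (y) x 25 mm high, loose, about 0.1 kg. Origin in the middle of its underside, z up. Starts on the bench at the mouth of the bay, about 90 mm in front of the drum's axis, its length roughly along the cradle's x. The drum's flanges overhang to 57 mm in front of the axis, so the tool must lean to the cradle's -x (20 to 40 degrees) to take it.
- rod_tin: Bystander: tin 76 mm across with rod stubs, 218 mm high, loose. Origin at the middle of its underside.
- tape_roll: Bystander: roll of tape lying flat, 55 mm across, 19 mm high, loose. Origin at the middle of its underside.
- magnet_square: Bystander: triangular welding magnet lying flat, 80 x 90 x 14 mm, loose. Origin at the middle of its underside.
- long_nose: Bystander: long-nose pliers lying flat, 59 (x) x 165 (y) x 13 mm, loose. Origin at the middle of its underside.
- tape_measure: Bystander: tape measure, 36 (x) x 81 (y) x 60 mm, loose. Origin at the middle of its underside.
Things that resemble listed ones, but are neither listed nor needed, are in the scene too. Of the things that look like the alu_block, take the one that is farthest to the robot's right at the start.

How it is judged:
By the outcome, as a careful person would: the job done as asked, in the order asked, and still so for the second after the job is handed in, with the robot touching nothing.
It also fails if it takes over 72 s, if anything falls off the work surface, if the arm or the gripper's body presses on something with over 40 N, if the wrist force passes 120 N, or if a joint passes its speed limit or range.

## Working session

There is one attempt and no reset: what is moved stays moved. The work goes in short steps, Python scripts to look and compute and a tool call to move; the robot and the scene stay as the last step left them, time stands still between calls to the robot, and variables do not carry over. Pictures are saved under pics/ and viewed, at most 10 in all, crops included, and the job is handed in when it is done.

Besides the shell and the picture viewer there is one more tool, called after "Call:" as name(argument=value, ...), one argument or row to a line, values as JSON. drive_tool: Moves the arm, as the interface text tells. Its arguments: {"type":"object","properties":{"plan":{"type":"array","items":{"type":"object","properties":{"delta_rot":{"type":"array","items":{"type":"number","minimum":-1,"maximum":1}},"slide":{"type":"array","items":{"type":"number","minimum":-1,"maximum":1}},"gripper":{"type":"number"}}}},"grip_force":{"type":"number"}},"required":["plan"]}

```bash
mkdir -p pics; ls; cat > h.py <<'E'
from bench import *
import numpy as np, cv2
from scipy.spatial.transform import Rotation as R
def save(f,n): cv2.imwrite(f'pics/{n}.png',cv2.cvtColor(f['color'],cv2.COLOR_RGB2BGR))
def cloud(f,T=None):
    T=f['T'] if T is None else T
    h,w=f['depth'].shape; fl=h/2/np.tan(np.radians(f['vertical_fov'])/2)
    u,v=np.meshgrid(np.arange(w),np.arange(h)); d=f['depth']
    p=np.stack([(u-f['cx'])/fl*d,(v-f['cy'])/fl*d,d],-1)
    return p@T[:3,:3].T+T[:3,3]
def tool():
    o=get_obs(); return np.array(o['ee_pos']),R.from_euler('xyz',o['orientation']).as_matrix()
E
python3 - <<'E'
from h import *
o=get_obs();print(o)
for n in('scene','top'):
    f=grab_frame(n);save(f,n);np.savez(n,**f);print(n,f['vertical_fov'],f['cx'],f['cy'],f['T'].round(3).tolist())
E
```

```text
pics
{'time_s': 0.0, 'joints': array([-1.16366698e+00,  9.18870673e-02,  1.23190279e+00,  1.71081215e-05,
        1.81983749e+00, -5.66749802e-02]), 'qvel': array([ 1.69878901e-04, -7.38077152e-04,  5.62415482e-04, -3.92408521e-04,
       -5.57360805e-05, -4.65648902e-04]), 'tau': array([-4.87533562e-04, -4.58734167e+01, -4.18031394e+01, -5.46485933e-05,
        1.16353118e-02,  9.09722985e-06]), 'ee_pos': array([ 0.26831086, -0.53633147,  0.23012446]), 'orientation': array([-3.13956217e+00, -1.31816652e-04,  4.63808397e-01]), 'contact_force': array([ 0.27986646, -0.26557109, -0.93014648]), 'torque': array([-0.02643136,  0.0005858 ,  0.01826806]), 'grip_force': 0.0, 'width': 0.9977076714398152}
scene 54.50009335918333 270.7078055444533 209.24057389624653 [[-0.916, -0.285, 0.281, 0.264], [-0.4, 0.683, -0.611, 0.615], [-0.018, -0.673, -0.74, 0.9], [0.0, 0.0, 0.0, 1.0]]
top 43.41251526607945 281.6779389065726 212.3284182054523 [[-0.02, -0.997, 0.076, 0.454], [-1.0, 0.021, 0.014, 0.012], [-0.016, -0.076, -0.997, 1.479], [0.0, 0.0, 0.0, 1.0]]
```

View pics/top.png

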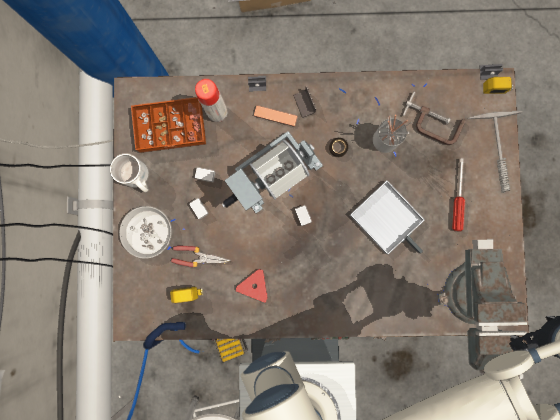

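View pics/scene.png

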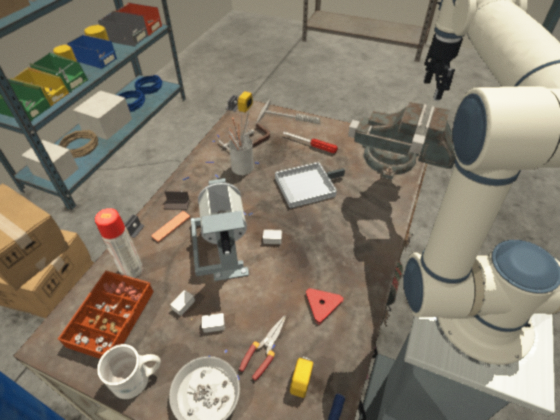

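The top view shows a light block at (303,215) in front of the drum. Two others sit at (204,174) and (198,209), and there is a small pale thing at (485,244) by the vice. The pan is at (387,217) with its handle at (413,243), and the guard at (243,188) is the crank end. The scene view agrees: block (272,237), pan (305,185), crank under the guard at (225,240). Next I'll measure and enlarge the blocks.

```bash
cat > m.py <<'E'
from h import *
f=dict(np.load('top.npz')); P=cloud(f); Z=P[...,2]; c=f['color']
def comp(mask,zt,win,name,minA=30):
    m=np.zeros(mask.shape,np.uint8); a,b,cc,d=win; m[b:d,a:cc]=mask[b:d,a:cc]
    n,l,s,ce=cv2.connectedComponentsWithStats(m)
    for i in range(1,n):
        if s[i,4]<minA: continue
        p=P[l==i]; r=cv2.minAreaRect(p[:,:2].astype(np.float32)*1000)
        print(name,'px',ce[i].round(),s[i,4],'rect mm',np.round(r[0],1),np.round(r[1],1),round(r[2],1),'z',np.percentile(p[:,2],[5,50,95]).round(3))
comp((Z>.19)&(Z<.23),0,(215,120,340,220),'guard')
comp((Z>.14)&(Z<.19),0,(215,120,340,220),'high')
comp((Z>.012)&(Z<.035),0,(285,200,320,235),'blkR')
comp((Z>.012)&(Z<.035),0,(185,160,220,225),'blkL')
comp((Z>.008)&(Z<.1),0,(470,232,505,256),'pale')
comp((Z>.012)&(Z<.05),0,(340,170,430,260),'pan')
comp((Z>.0025)&(Z<.015),0,(215,120,340,220),'feet',10)
print('bench z',np.median(Z[230:250,300:330]))
a=cv2.resize(c[130:265,185:335],None,fx=4,fy=4,interpolation=3)
b=cv2.resize(c[225:262,465:510],None,fx=4,fy=4,interpolation=3)
im=np.zeros((540,790,3),np.uint8); im[:540,:600]=a; im[:b.shape[0],605:605+b.shape[1]]=b
cv2.imwrite('pics/crop.png',im[...,::-1])
E
python3 m.py
```

```text
guard px [243. 189.] 772 rect mm [607.9 124.8] [90.1 54.6] 34.4 z [0.21  0.214 0.218]
high px [280. 170.] 903 rect mm [667.7  36.3] [110.1 133. ] 34.1 z [0.142 0.161 0.179]
high px [306. 149.] 131 rect mm [717.  -34.8] [43.4 24. ] 34.9 z [0.142 0.158 0.164]
high px [229. 201.] 84 rect mm [583.6 160.4] [18.5 38.6] 34.6 z [0.182 0.187 0.19 ]
blkR px [303. 215.] 199 rect mm [556.2 -24.8] [50.1 29.6] 20.6 z [0.021 0.026 0.031]
blkL px [204. 174.] 210 rect mm [677.  247.6] [51.5 30.3] 77.5 z [0.017 0.025 0.03 ]
blkL px [198. 208.] 207 rect mm [582.2 265.3] [50.9 30.2] 31.2 z [0.019 0.026 0.03 ]
pale px [475. 244.] 55 rect mm [ 468.2 -475.3] [11.6 23. ] 67.2 z [0.064 0.085 0.099]
pan px [395. 225.] 450 rect mm [ 525.8 -276.2] [206.7 142.7] 41.7 z [0.015 0.024 0.039]
feet px [286. 122.] 104 rect mm [821.3  21.6] [73.8 16.3] 88.2 z [0.003 0.009 0.014]
feet px [310. 123.] 25 rect mm [822.7 -53.3] [22.8 20.4] 51.4 z [0.003 0.004 0.007]
feet px [244. 128.] 16 rect mm [809.4 136.2] [12.  19.6] 77.9 z [0.003 0.004 0.008]
feet px [264. 130.] 12 rect mm [803.8  77.3] [ 8.7 20.5] 89.3 z [0.003 0.004
[... 2785 characters left out ...]
et px [296. 199.] 15 rect mm [604.4  -8.5] [22.2  8.9] 70.4 z [0.003 0.004 0.006]
feet px [265. 202.] 14 rect mm [597.2  80.9] [14.2 16.8] 88.6 z [0.003 0.004 0.01 ]
feet px [269. 201.] 11 rect mm [601.7  65.5] [12.7 11.5] 60.5 z [0.003 0.004 0.007]
feet px [328. 203.] 11 rect mm [591.3 -97.6] [ 8.6 20.3] 32.5 z [0.003 0.004 0.008]
feet px [257. 208.] 73 rect mm [578.5  99.7] [35.2 25.4] 49.9 z [0.003 0.007 0.013]
feet px [279. 206.] 13 rect mm [584.9  39.5] [26.5  6.6] 52.0 z [0.003 0.004 0.006]
feet px [219. 214.] 34 rect mm [570.3 209.4] [22.8 25.4] 88.7 z [0.003 0.004 0.006]
feet px [326. 214.] 11 rect mm [560.1 -90.1] [15.4  8.7] 33.1 z [0.003 0.003 0.006]
bench z 0.00010361347176890412
```

View pics/crop.png

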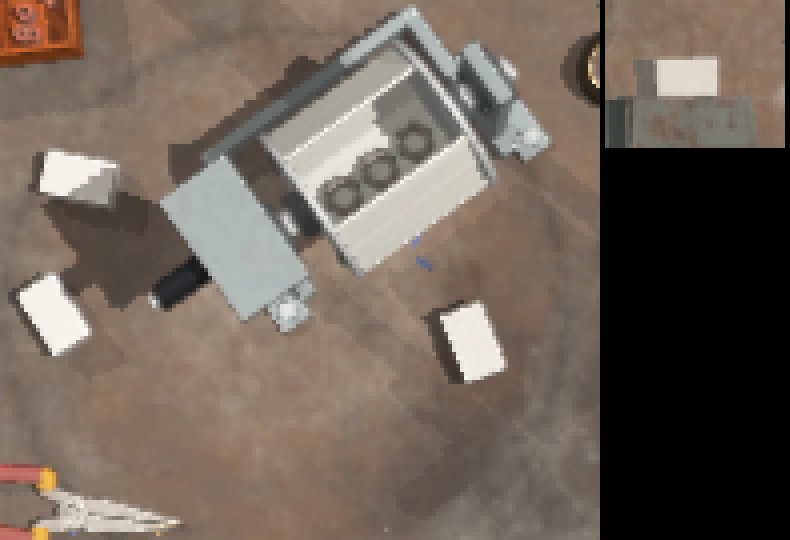

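The candidates are blocks at px (303,215), (204,174) and (198,209). The pale thing at (485,244) is up on the vice, not loose on the bench. I take (303,215): it is the farthest right of the three, in front of the bay, 50x30 mm, and its length lies roughly along the cradle's x. Now a helper that turns target poses into move units.

```bash
cat >> h.py <<'E'
C=np.array([.6664,.0394,0]); CY=34.4
def cr(x,y,z):
    return C+R.from_euler('z',CY,degrees=True).apply([x,y,z])
def pose(lean,yaw): return R.from_euler('xyz',[180,-lean,yaw],degrees=True).as_matrix()
def go(*wps):
    """wps: (xyz, Rot); prints slide/delta_rot for each from the present pose, and rows needed from the one before"""
    p,M=tool(); q,N=p,M
    for x,r in wps:
        x=np.array(x)
        n=max(np.linalg.norm(x-q)/.0625,np.degrees(R.from_matrix(N.T@r).magnitude())/10.7)
        print('slide',(M.T@(x-p)/.3).round(3).tolist(),'rot',(R.from_matrix(M.T@r).as_rotvec()/(np.pi/2)).round(3).tolist(),'rows %.1f'%n); q,N=x,r
E
python3 - <<'E'
from h import *
r=pose(20,20.6); t=np.array([.556,-.025,.007]); w=t-r[:,2]*.1
p,M=tool()
go((p+(w-p)*.5+[0,0,.05],r),(w,r),(t,r))
E
```

```text
slide [0.753, -0.554, 0.05] rot [-0.013, 0.222, 0.065] rows 4.5
slide [1.507, -1.107, 0.433] rot [-0.013, 0.222, 0.065] rows 4.8
slide [1.62, -1.094, 0.746] rot [-0.013, 0.222, 0.065] rows 1.6
```

Call:
drive_tool(
  plan=[
    {"slide": [0.75, -0.55, 0.05], "delta_rot": [-0.013, 0.222, 0.065], "gripper": 1},
    {"slide": [0.75, -0.55, 0.05], "delta_rot": [-0.013, 0.222, 0.065], "gripper": 1},
    {"slide": [0.75, -0.55, 0.05], "delta_rot": [-0.013, 0.222, 0.065], "gripper": 1},
    {"slide": [0.75, -0.55, 0.05], "delta_rot": [-0.013, 0.222, 0.065], "gripper": 1},
    {"slide": [0.75, -0.55, 0.05], "delta_rot": [-0.013, 0.222, 0.065], "gripper": 1},
    {"slide": [0.75, -0.55, 0.05], "delta_rot": [-0.013, 0.222, 0.065], "gripper": 1},
  ],
)

```text
time_s: 0.85
ee_pos: [0.3964, -0.2866, 0.2162]
orientation: [3.139, -0.349, 0.364]
contact_force: [-0.9, 0.2, -0.2]
width: 1.002
grip_force: 0.0
```

```bash
python3 - <<'E'
from h import *
r=pose(20,20.6); t=np.array([.556,-.025,.007]); w=t-r[:,2]*.1
go((w,r),(t,r))
E
```

```text
slide [0.521, -0.627, 0.597] rot [0.001, -0.0, 0.003] rows 4.8
slide [0.521, -0.628, 0.93] rot [0.001, -0.0, 0.003] rows 1.6
```

Call:
drive_tool(
  plan=[
    {"slide": [0.52, -0.627, 0.597], "delta_rot": [0, 0, 0.003], "gripper": 1},
    {"slide": [0.52, -0.627, 0.597], "delta_rot": [0, 0, 0.003], "gripper": 1},
    {"slide": [0.52, -0.627, 0.597], "delta_rot": [0, 0, 0.003], "gripper": 1},
    {"slide": [0.52, -0.627, 0.597], "delta_rot": [0, 0, 0.003], "gripper": 1},
    {"slide": [0.52, -0.627, 0.597], "delta_rot": [0, 0, 0.003], "gripper": 1},
    {"slide": [0.52, -0.627, 0.597], "delta_rot": [0, 0, 0.003], "gripper": 1},
  ],
)

```text
time_s: 1.6
ee_pos: [0.5236, -0.037, 0.0979]
orientation: [-3.139, -0.345, 0.359]
contact_force: [0.2, -0.6, -0.4]
width: 0.999
grip_force: 0.0
```

```bash
python3 - <<'E'
from h import *
p,M=tool(); f=grab_frame('wrist'); save(f,'w1')
T=np.eye(4);T[:3,:3]=M;T[:3,3]=p; T=T@f['hand_eye']
P=cloud(f,T); Z=P[...,2]; c=f['color'].astype(int)
m=((Z>.018)&(Z<.032)&(c.min(-1)>120)&(abs(P[...,0]-.556)<.06)&(abs(P[...,1]+.025)<.06)).astype(np.uint8)
n,l,s,ce=cv2.connectedComponentsWithStats(m)
for i in range(1,n):
    if s[i,4]>300: q=P[l==i]; print(ce[i].round(),s[i,4],cv2.minAreaRect(q[:,:2].astype(np.float32)*1000),np.median(q[:,2]))
r=pose(20,20.6); go(([.556,-.025,.007],r))
E
```

```text
[283. 203.] 3530 ((555.8814697265625, -28.379745483398438), (49.53990936279297, 29.5092716217041), 20.65618324279785) 0.02545900252385537
slide [0.005, -0.005, 0.329] rot [0.0, 0.002, -0.001] rows 1.6
```

View pics/w1.png

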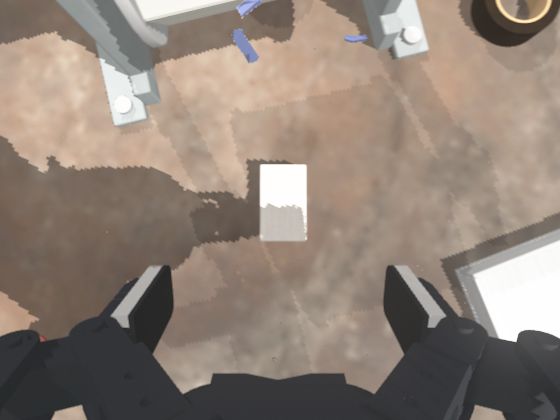

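The wrist view shows the block at (283,203), between the fingers and lined up, with both cradle feet behind it. Descend and grip.

Call:
drive_tool(
  plan=[
    {"slide": [0.005, 0.003, 0.2], "delta_rot": [0, 0, 0], "gripper": 1},
    {"slide": [0.005, 0.003, 0.325], "delta_rot": [0, 0, 0], "gripper": 1},
    {"slide": [0.005, 0.003, 0.325], "delta_rot": [0, 0, 0], "gripper": 1},
    {"slide": [0.005, 0.003, 0.325], "delta_rot": [0, 0, 0], "gripper": -1},
    {"slide": [0.005, 0.003, 0.325], "delta_rot": [0, 0, 0], "gripper": -1},
    {"slide": [0.005, 0.003, 0.325], "delta_rot": [0, 0, 0], "gripper": -1},
    {"slide": [0.005, 0.003, 0.325], "delta_rot": [0, 0, 0], "gripper": -1},
    {"slide": [0.005, 0.003, 0.325], "delta_rot": [0, 0, 0], "gripper": -1},
    {"slide": [0.005, 0.003, 0.325], "delta_rot": [0, 0, 0], "gripper": -1},
  ],
  grip_force=40,
)

```text
time_s: 2.78
ee_pos: [0.558, -0.0286, 0.0118]
orientation: [3.139, -0.351, 0.357]
contact_force: [-2.5, -1.4, 7.6]
width: 0.343
grip_force: 42.0
```

```bash
python3 - <<'E'
from h import *
p,M=tool(); o=get_obs(); print(p,o['width'],o['grip_force'],o['contact_force'])
b=np.array([.40,-.11,0])
go((p+[0,0,.06],M),(b+[0,0,.07],M),(b+[0,0,p[2]+.001],M),(b+[0,0,p[2]+.001]-.1*M[:,2],M))
E
```

```text
[ 0.5579623  -0.02863023  0.01184694] 0.3426190966540461 42.03092157840729 [-2.48940874 -1.43063811  7.59755519]
slide [0.069, 0.001, -0.188] rot [0.0, 0.0, 0.0] rows 1.0
slide [-0.485, 0.071, -0.384] rot [0.0, 0.0, 0.0] rows 2.8
slide [-0.551, 0.071, -0.205] rot [0.0, 0.0, 0.0] rows 0.9
slide [-0.551, 0.071, -0.539] rot [0.0, 0.0, 0.0] rows 1.6
```

Call:
drive_tool(
  plan=[
    {"slide": [0.07, 0, -0.19], "delta_rot": [0, 0, 0], "gripper": -1},
    {"slide": [0.07, 0, -0.19], "delta_rot": [0, 0, 0], "gripper": -1},
    {"slide": [-0.485, 0.07, -0.385], "delta_rot": [0, 0, 0], "gripper": -1},
    {"slide": [-0.485, 0.07, -0.385], "delta_rot": [0, 0, 0], "gripper": -1},
    {"slide": [-0.485, 0.07, -0.385], "delta_rot": [0, 0, 0], "gripper": -1},
    {"slide": [-0.485, 0.07, -0.385], "delta_rot": [0, 0, 0], "gripper": -1},
    {"slide": [-0.55, 0.07, -0.25], "delta_rot": [0, 0, 0], "gripper": -1},
    {"slide": [-0.55, 0.07, -0.209], "delta_rot": [0, 0, 0], "gripper": -1},
    {"slide": [-0.55, 0.07, -0.209], "delta_rot": [0, 0, 0], "gripper": -1},
    {"slide": [-0.55, 0.07, -0.209], "delta_rot": [0, 0, 0], "gripper": 0.2},
    {"slide": [-0.55, 0.07, -0.209], "delta_rot": [0, 0, 0], "gripper": 0.2},
    {"slide": [-0.55, 0.07, -0.3], "delta_rot": [0, 0, 0], "gripper": 0.4},
    {"slide": [-0.55, 0.07, -0.6], "delta_rot": [0, 0, 0], "gripper": 0.4},
    {"slide": [-0.55, 0.07, -0.6], "delta_rot": [0, 0, 0], "gripper": 0.4},
    {"slide": [-0.55, 0.07, -0.6], "delta_rot": [0, 0, 0], "gripper": 0.4},
  ],
)

```text
time_s: 4.65
ee_pos: [0.3621, -0.1242, 0.1255]
orientation: [3.136, -0.352, 0.357]
contact_force: [0.5, -0.2, -1.2]
width: 0.699
grip_force: 0.0
```

```bash
python3 - <<'E'
from h import *
f=grab_frame('top'); np.savez('top2',**f); P=cloud(f); Z=P[...,2]
m=((Z>.012)&(Z<.035)&(abs(P[...,0]-.40)<.05)&(abs(P[...,1]+.11)<.05)).astype(np.uint8)
q=P[m>0]; print(len(q), q.mean(0) if len(q) else '')
r=pose(25,41.7); d=np.array([np.cos(np.radians(41.7)),np.sin(np.radians(41.7)),0])
g=np.array([.4679,-.3277,.0])
# keep high above, 90 mm back along tool
t=g+[0,0,.0125]+d*.008; w=t-r[:,2]*.1
print(tool()[0]); go((w,r),(t,r))
E
```

```text
207 [ 0.39869109 -0.10657724  0.02528937]
[ 0.36171827 -0.12363012  0.12321727]
slide [-0.034, 0.802, 0.061] rot [0.092, 0.054, -0.219] rows 3.9
slide [-0.014, 0.75, 0.39] rot [0.092, 0.054, -0.219] rows 1.6
```

Call:
drive_tool(
  plan=[
    {"slide": [-0.034, 0.8, 0.06], "delta_rot": [0.092, 0.054, -0.219], "gripper": 0.4},
    {"slide": [-0.034, 0.8, 0.06], "delta_rot": [0.092, 0.054, -0.219], "gripper": 0.4},
    {"slide": [-0.034, 0.8, 0.06], "delta_rot": [0.092, 0.054, -0.219], "gripper": 0.4},
    {"slide": [-0.034, 0.8, 0.06], "delta_rot": [0.092, 0.054, -0.219], "gripper": 0.4},
    {"slide": [-0.034, 0.8, 0.06], "delta_rot": [0.092, 0.054, -0.219], "gripper": 0.4},
    {"slide": [-0.034, 0.8, 0.06], "delta_rot": [0.092, 0.054, -0.219], "gripper": 0.4},
  ],
)

```text
time_s: 5.45
ee_pos: [0.4415, -0.3485, 0.0999]
orientation: [-3.135, -0.436, 0.726]
contact_force: [0.6, -0.2, -0.2]
width: 0.703
grip_force: 0.0
```

```bash
python3 - <<'E'
from h import *
p,M=tool(); print(p); f=grab_frame('wrist'); save(f,'w2')
T=np.eye(4);T[:3,:3]=M;T[:3,3]=p; T=T@f['hand_eye']
P=cloud(f,T); Z=P[...,2]
a=P-np.array([.5471,-.2572,0]); th=np.radians(41.7); x=a[...,0]*np.cos(th)+a[...,1]*np.sin(th); y=-a[...,0]*np.sin(th)+a[...,1]*np.cos(th)
m=(Z>.030)&(Z<.045)&(x<-.07)&(x>-.15)&(abs(y)<.03)
print(m.sum(), cv2.minAreaRect(P[m][:,:2].astype(np.float32)*1000), np.argwhere(m).mean(0), 'x,y range',np.percentile(x[m],[1,99]),np.percentile(y[m],[1,50,99]),np.median(Z[m]))
r=pose(25,41.7); d=np.array([np.cos(th),np.sin(th),0])
go((np.array([.4679,-.3277,.0125])+d*.008,r))
E
```

```text
[ 0.44152318 -0.34852442  0.09987182]
1433 ((469.495849609375, -328.51556396484375), (57.61331558227539, 9.63132381439209), 41.42457580566406) [211.2833217  284.53733426] x,y range [-0.13357429 -0.07786312] [-0.00646616 -0.00194573  0.00307086] 0.0372443266834436
slide [-0.0, 0.009, 0.326] rot [-0.003, 0.0, -0.0] rows 1.6
```

View pics/w2.png

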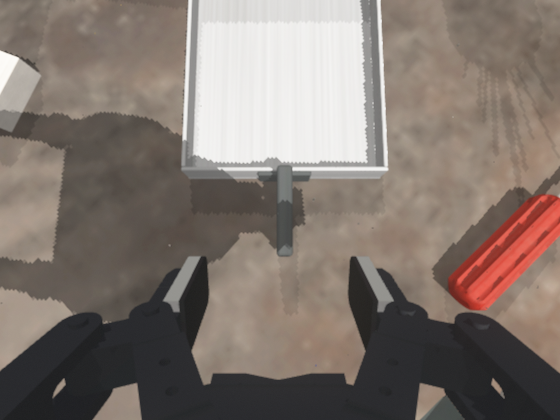

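The wrist view shows the fin centred at (285,211), between the fingers, with a measured yaw of 41.4°. The pan lies about 3 mm further in -y than the top camera says, the same bias as for the block. Descend and grip.

Call:
drive_tool(
  plan=[
    {"slide": [0, 0.015, 0.2], "delta_rot": [0, 0, 0], "gripper": 0.4},
    {"slide": [0, 0.015, 0.32], "delta_rot": [0, 0, 0], "gripper": 0.2},
    {"slide": [0, 0.015, 0.32], "delta_rot": [0, 0, 0], "gripper": -0.3},
    {"slide": [0, 0.015, 0.32], "delta_rot": [0, 0, 0], "gripper": -1},
    {"slide": [0, 0.015, 0.32], "delta_rot": [0, 0, 0], "gripper": -1},
    {"slide": [0, 0.015, 0.32], "delta_rot": [0, 0, 0], "gripper": -1},
    {"slide": [0, 0.015, 0.32], "delta_rot": [0, 0, 0], "gripper": -1},
    {"slide": [0, 0.015, 0.32], "delta_rot": [0, 0, 0], "gripper": -1},
  ],
  grip_force=90,
)

```text
time_s: 6.5
ee_pos: [0.4753, -0.3267, 0.0183]
orientation: [3.139, -0.436, 0.73]
contact_force: [-2.6, 1.7, 6.9]
width: 0.091
grip_force: 89.8
```

```bash
sed -i 's/^C=.*CY=/C=np.array([.6664,.0364,0]); CY=/' h.py
cat >> h.py <<'E'
PAN=np.array([.5471,-.2601,0]); PY=41.4
E
python3 - <<'E'
from h import *
p,M=tool(); o=get_obs(); print(p,o['width'],o['grip_force'],o['contact_force'])
# tool pose in pan frame (at grasp)
Rp=R.from_euler('z',PY,degrees=True).as_matrix(); rel=Rp.T@(p-PAN); relR=Rp.T@M; print('rel',rel.round(4))
np.savez('rel',rel=rel,relR=relR)
Rc=R.from_euler('z',CY,degrees=True).as_matrix()
def wp(x,dz=0): o=cr(x,0,dz); return o+Rc@rel, Rc@relR
go(wp(-200,0) if 0 else wp(-.17,.0),wp(-.125,0))
E
```

```text
[ 0.47530928 -0.32669199  0.01827947] 0.09074415056038948 89.79443192481995 [-2.59735718  1.69481222  6.91155338]
rel [-0.0979 -0.0025  0.0183]
slide [0.358, -0.585, 0.166] rot [-0.033, -0.0, 0.071] rows 3.4
slide [0.493, -0.566, 0.228] rot [-0.033, -0.0, 0.071] rows 0.7
```

```bash
cat >> h.py <<'E'
def wp(x,y=0,z=.0183,lean=25):
    return cr(x-.0979,y,z), pose(lean,CY)
E
python3 - <<'E'
from h import *
p,M=tool()
go((p+[0,0,.002],M),wp(-.17,0,.0203),wp(-.13,0,.0203))
E
```

```text
slide [0.003, 0.0, -0.006] rot [0.0, 0.0, 0.0] rows 0.0
slide [0.362, -0.593, 0.16] rot [-0.033, 0.0, 0.075] rows 3.4
slide [0.482, -0.576, 0.216] rot [-0.033, 0.0, 0.075] rows 0.6
```

```bash
python3 - <<'E'
from h import *
go(wp(-.125,0,.0203))
E
```

```text
slide [0.497, -0.574, 0.223] rot [-0.033, 0.0, 0.075] rows 3.8
```

Call:
drive_tool(
  plan=[
    {"slide": [0.003, 0, -0.007], "delta_rot": [0, 0, 0], "gripper": -1},
    {"slide": [0.06, -0.07, 0.027], "delta_rot": [-0.004, 0, 0.01], "gripper": -1},
    {"slide": [0.13, -0.15, 0.058], "delta_rot": [-0.01, 0, 0.02], "gripper": -1},
    {"slide": [0.2, -0.23, 0.09], "delta_rot": [-0.014, 0, 0.03], "gripper": -1},
    {"slide": [0.27, -0.31, 0.121], "delta_rot": [-0.018, 0, 0.04], "gripper": -1},
    {"slide": [0.34, -0.392, 0.153], "delta_rot": [-0.022, 0, 0.05], "gripper": -1},
    {"slide": [0.41, -0.474, 0.184], "delta_rot": [-0.027, 0, 0.062], "gripper": -1},
    {"slide": [0.47, -0.543, 0.211], "delta_rot": [-0.031, 0, 0.071], "gripper": -1},
    {"slide": [0.497, -0.574, 0.223], "delta_rot": [-0.033, 0, 0.075], "gripper": -1},
    {"slide": [0.497, -0.574, 0.223], "delta_rot": [-0.033, 0, 0.075], "gripper": -1},
  ],
)

```text
time_s: 7.75
ee_pos: [0.4823, -0.0879, 0.0183]
orientation: [-3.138, -0.436, 0.6]
contact_force: [-0.0, 3.1, 2.3]
width: 0.093
grip_force: 88.8
```

```bash
python3 - <<'E'
from h import *
p,M=tool(); o=get_obs(); print(p,o['width'],o['contact_force'],wp(-.125)[0])
f=grab_frame('wrist'); save(f,'w3'); np.savez('w3',p=p,M=M,**f)
T=np.eye(4);T[:3,:3]=M;T[:3,3]=p; T=T@f['hand_eye']
P=cloud(f,T); L=(P-C)@R.from_euler('z',CY,degrees=True).as_matrix()
x,y,z=L[...,0],L[...,1],L[...,2]
for nm,m in {'wall':(z>.020)&(z<.030)&(abs(y)<.09)&(x<0)&(x>-.21),'footR':(z>.003)&(z<.010)&(y<-.07)&(y>-.13)&(abs(x)<.06),'footL':(z>.003)&(z<.010)&(y>.07)&(y<.13)&(abs(x)<.06),'plateR':(z>.04)&(z<.15)&(y<-.07)&(y>-.1)&(x<-.01)&(x>-.04),'plateL':(z>.04)&(z<.19)&(y>.07)&(y<.1)&(x<-.01)&(x>-.04)}.items():
    if m.sum()>5: print(nm,m.sum(),np.percentile(x[m],[1,50,99]).round(4),np.percentile(y[m],[1,50,99]).round(4))
E
```

```text
[ 0.48227472 -0.08785583  0.01828774] 0.09266287057944946 [-0.04377172  3.08145898  2.26935767] [ 0.4824822  -0.08953115  0.0183    ]
wall 6781 [-0.2026 -0.1817 -0.0977] [-0.068   0.0069  0.0712]
```

View pics/w3.png

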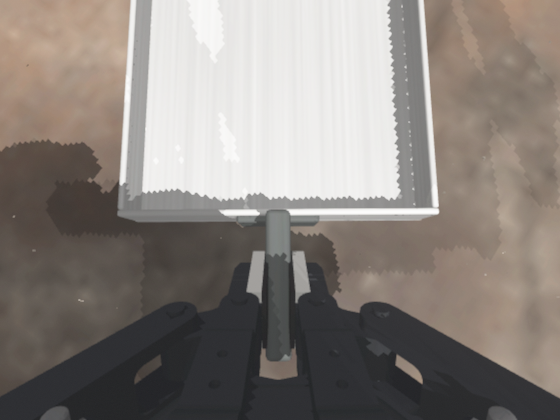

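The wrist camera is too low here to see the cradle. Pan and fin are square in the grip. I'll compare pan and cradle both in the top camera, so its bias cancels.

```bash
python3 - <<'E'
from h import *
f=grab_frame('top'); np.savez('top3',**f); P=cloud(f)
Ct=np.array([.6664,.0394,0])
L=(P-Ct)@R.from_euler('z',CY,degrees=True).as_matrix(); x,y,z=L[...,0],L[...,1],L[...,2]
def s(n,m): print(n,m.sum(),'x',np.percentile(x[m],[2,50,98]).round(4),'y',np.percentile(y[m],[2,50,98]).round(4),'z',np.median(z[m]).round(4))
s('guard',(z>.2)&(z<.225)&(abs(x)<.08)&(y>.05)&(y<.16))
s('plateR',(z>.15)&(z<.17)&(abs(x)<.06)&(y<-.07)&(y>-.12))
s('drum',(z>.15)&(z<.185)&(abs(x)<.07)&(abs(y)<.072))
s('flangeR',(z>.17)&(z<.185)&(abs(x)<.07)&(y<0)&(y>-.08))
s('flangeL',(z>.17)&(z<.185)&(abs(x)<.07)&(y>0)&(y<.08))
s('railrear',(z>.015)&(z<.03)&(x>.06)&(x<.12)&(abs(y)<.1))
s('handle',(z>.15)&(z<.2)&(abs(x)<.07)&(y>.132)&(y<.19))
s('railL',(z>.015)&(z<.03)&(x>.025)&(x<.075)&(y>.06)&(y<.1)); s('railR',(z>.015)&(z<.03)&(x>.025)&(x<.075)&(y<-.06)&(y>-.1))
m=(z>.016)&(z<.032)&(x>-.19)&(x<-.06)&(abs(y)<.09)
s('pan',m)
for a,b in((-.19,-.15),(-.15,-.11),(-.11,-.06)):
    for lo,hi in((.05,.09),(-.09,-.05)):
        k=m&(x>a)&(x<b)&(y>lo)&(y<hi)
        if k.sum()>4: s((a,lo),k)
E
```

```text
guard 769 x [-0.0441 -0.0006  0.0433] y [0.0772 0.1011 0.1251] z 0.2143
plateR 90 x [-0.0215 -0.0002  0.0209] y [-0.0953 -0.089  -0.0836] z 0.1595
drum 672 x [-0.0435 -0.0249  0.0419] y [-0.0582 -0.0056  0.0512] z 0.1665
flangeR 127 x [-0.0323 -0.0082  0.0302] y [-0.0586 -0.0507 -0.0031] z 0.1745
flangeL 113 x [-0.0332 -0.0046  0.031 ] y [0.0007 0.0463 0.0513] z 0.1752
railrear 277 x [0.0624 0.084  0.0904] y [-0.0937 -0.0156  0.0837] z 0.0236
handle 97 x [-0.0079 -0.0002  0.0089] y [0.1329 0.148  0.1653] z 0.1873Traceback (most recent call last):
  File "<stdin>", line 13, in <module>
  File "<stdin>", line 5, in s
    return _quantile_unchecked(
        a, q, axis, out, overwrite_input, method, keepdims, weights)
    return _ureduce(a,
                    func=_quantile_ureduce_func,
    ...<5 lines>...
                    overwrite_input=overwrite_input,
                    method=method)
    r = func(a, **kwargs)
    result = _quantile(arr,
                       quantiles=q,
    ...<2 lines>...
                       out=out,
                       weights=wgt)
    slices_having_nans = np.isnan(arr[-1, ...])
                                  ~~~^^^^^^^^^
IndexError: index -1 is out of bounds for axis 0 with size 0
```

```bash
python3 - <<'E'
from h import *
f=dict(np.load('top3.npz')); P=cloud(f)
Ct=np.array([.6684,.0365,0])
L=(P-Ct)@R.from_euler('z',CY,degrees=True).as_matrix(); x,y,z=L[...,0],L[...,1],L[...,2]
def s(n,m): 
    if m.sum()>3: print(n,m.sum(),'x',np.percentile(x[m],[2,50,98]).round(4),'y',np.percentile(y[m],[2,50,98]).round(4),'z',np.median(z[m]).round(4))
m=(z>.016)&(z<.032)&(x>-.2)&(x<-.06)&(abs(y)<.09)
s('pan',m)
for a,b in((-.19,-.16),(-.16,-.13),(-.13,-.1),(-.1,-.06)):
    for lo,hi in((.05,.09),(-.09,-.05)): s((a,lo),m&(x>a)&(x<b)&(y>lo)&(y<hi))
s('rear wall',(z>.016)&(z<.03)&(x>-.08)&(x<-.03)&(abs(y)<.05))
E
```

```text
pan 179 x [-0.1996 -0.1604 -0.0647] y [-0.065  -0.0116  0.075 ] z 0.0239
(-0.19, 0.05) 12 x [-0.1878 -0.1761 -0.1621] y [0.0718 0.0733 0.0745] z 0.0251
(-0.19, -0.09) 17 x [-0.1875 -0.1743 -0.1611] y [-0.0658 -0.0634 -0.0616] z 0.0214
(-0.16, 0.05) 13 x [-0.1585 -0.1453 -0.1319] y [0.0718 0.0734 0.0749] z 0.0245
(-0.16, -0.09) 13 x [-0.1579 -0.1444 -0.1316] y [-0.0645 -0.0634 -0.0621] z 0.0226
(-0.13, 0.05) 13 x [-0.1291 -0.1162 -0.1005] y [0.0721 0.0737 0.0752] z 0.0263
(-0.13, -0.09) 16 x [-0.1284 -0.114  -0.1014] y [-0.0645 -0.0632 -0.0614] z 0.0218
(-0.1, 0.05) 15 x [-0.0955 -0.0784 -0.0631] y [0.0726 0.074  0.0755] z 0.0246
(-0.1, -0.09) 19 x [-0.0983 -0.0808 -0.062 ] y [-0.0648 -0.063  -0.0612] z 0.0208
rear wall 49 x [-0.0534 -0.0516 -0.0496] y [-0.0471 -0.0007  0.0474] z 0.0231
```

The pan sits 5 mm to +y of the bay centreline, square, with its origin at x = -125 mm. Shift by -5 mm and slide it in 125 mm.

Call:
drive_tool(
  plan=[
    {"slide": [0.03, 0.017, 0.014], "gripper": -1, "delta_rot": [0, 0, 0]},
    {"slide": [0.09, 0.017, 0.042], "gripper": -1, "delta_rot": [0, 0, 0]},
    {"slide": [0.15, 0.017, 0.07], "gripper": -1, "delta_rot": [0, 0, 0]},
    {"slide": [0.21, 0.017, 0.098], "gripper": -1, "delta_rot": [0, 0, 0]},
    {"slide": [0.27, 0.017, 0.126], "gripper": -1, "delta_rot": [0, 0, 0]},
    {"slide": [0.32, 0.017, 0.149], "gripper": -1, "delta_rot": [0, 0, 0]},
    {"slide": [0.36, 0.017, 0.168], "gripper": -1, "delta_rot": [0, 0, 0]},
    {"slide": [0.378, 0.017, 0.176], "gripper": -1, "delta_rot": [0, 0, 0]},
    {"slide": [0.378, 0.017, 0.176], "gripper": -1, "delta_rot": [0, 0, 0]},
  ],
)

```text
time_s: 8.98
ee_pos: [0.5896, -0.0233, 0.0183]
orientation: [-3.14, -0.436, 0.598]
contact_force: [4.3, -1.4, 2.8]
width: 0.094
grip_force: 89.0
```

```bash
python3 - <<'E'
from h import *
p,M=tool(); o=get_obs(); print(p,o['contact_force'],o['orientation'])
f=grab_frame('top'); P=cloud(f); np.savez('top4',**f)
Ct=np.array([.6684,.0365,0])
L=(P-Ct)@R.from_euler('z',CY,degrees=True).as_matrix(); x,y,z=L[...,0],L[...,1],L[...,2]
def s(n,m): 
    if m.sum()>3: print(n,m.sum(),'x',np.percentile(x[m],[2,50,98]).round(4),'y',np.percentile(y[m],[2,50,98]).round(4),'z',np.median(z[m]).round(4))
w=(z>.016)&(z<.032)&(x>-.075)&(x<-.04)
s('L',w&(y>.05)&(y<.09)); s('R',w&(y<-.05)&(y>-.09)); s('front',(z>.016)&(z<.032)&(x>-.1)&(x<-.06)&(abs(y)<.06)&(abs(y)>.03))
s('rearwall',(z>.016)&(z<.032)&(x>.06)&(x<.1)&(abs(y)<.06))
E
```

```text
[ 0.58955446 -0.02330746  0.01829523] [ 4.27027823 -1.41424333  2.77508274] [-3.13963857 -0.43625731  0.59778319]
L 23 x [-0.0749 -0.0673 -0.0419] y [0.051  0.0649 0.0672] z 0.0242
R 26 x [-0.0748 -0.0667 -0.0411] y [-0.0728 -0.0697 -0.051 ] z 0.0242
front 28 x [-0.0751 -0.0737 -0.0718] y [-0.056   0.0002  0.0569] z 0.0237
rearwall 190 x [0.073  0.0838 0.0901] y [-0.0578  0.0002  0.0578] z 0.0237
```

Call:
drive_tool(
  plan=[
    {"slide": [0, 0, 0], "gripper": -0.2, "delta_rot": [0, 0, 0]},
    {"slide": [0, 0, 0], "gripper": -0.2, "delta_rot": [0, 0, 0]},
    {"slide": [0, 0, 0], "gripper": -0.2, "delta_rot": [0, 0, 0]},
    {"slide": [0, 0, -0.1], "gripper": -0.2, "delta_rot": [0, 0, 0]},
    {"slide": [0, 0, -0.3], "gripper": -0.2, "delta_rot": [0, 0, 0]},
    {"slide": [-0.2, 0, -0.75], "gripper": -0.2, "delta_rot": [0, 0, 0]},
    {"slide": [-0.2, 0, -0.75], "gripper": -0.2, "delta_rot": [0, 0, 0]},
    {"slide": [-0.2, 0, -0.75], "gripper": -0.2, "delta_rot": [0, 0, 0]},
    {"slide": [-0.2, 0, -0.75], "gripper": -0.2, "delta_rot": [0, 0, 0]},
    {"slide": [-0.2, 0, -0.75], "gripper": -0.2, "delta_rot": [0, 0, 0]},
  ],
)

```text
time_s: 10.28
ee_pos: [0.4654, -0.1064, 0.1951]
orientation: [-3.136, -0.434, 0.598]
contact_force: [0.1, -0.1, -0.9]
width: 0.399
grip_force: 0.0
```

```bash
sed -i 's/^C=.*CY=/C=np.array([.6690,.0335,0]); CY=/' h.py
cat >> h.py <<'E'
def cp(th,y=.146,back=0,lean=38,off=.019):
    """tool pose with grasp point on handle at drum angle th"""
    r=pose(-lean,CY+90); g=cr(.055*np.sin(th),y,.125+.055*np.cos(th))
    return g+r[:,2]*(off-back), r
E
python3 - <<'E'
from h import *
p,M=tool(); print(p, tool()[1][:,2])
w=cp(0,back=.12); print(w[0],cp(0)[0])
mid=np.array([.45,.12,.30])
go((mid,w[1]),w)
E
```

```text
[ 0.46544571 -0.10641317  0.19508676] [ 0.34440935  0.24177211 -0.90715404]
[0.55138415 0.20527362 0.25958909] [0.59312356 0.14431475 0.1650278 ]
slide [0.494, -0.654, -0.153] rot [-0.122, -0.546, -1.036] rows 9.9
slide [0.836, -0.697, 0.155] rot [-0.122, -0.546, -1.036] rows 2.2
```

Call:
drive_tool(
  plan=[
    {"slide": [0.49, -0.65, -0.15], "delta_rot": [-0.122, -0.546, -1], "gripper": 0.4},
    {"slide": [0.49, -0.65, -0.15], "delta_rot": [-0.122, -0.546, -1], "gripper": 0.4},
    {"slide": [0.49, -0.65, -0.15], "delta_rot": [-0.122, -0.546, -1], "gripper": 0.4},
    {"slide": [0.49, -0.65, -0.15], "delta_rot": [-0.122, -0.546, -1], "gripper": 0.4},
    {"slide": [0.49, -0.65, -0.15], "delta_rot": [-0.122, -0.546, -1], "gripper": 0.4},
    {"slide": [0.49, -0.65, -0.15], "delta_rot": [-0.122, -0.546, -1], "gripper": 0.4},
    {"slide": [0.49, -0.65, -0.15], "delta_rot": [-0.122, -0.546, -1], "gripper": 0.4},
    {"slide": [0.49, -0.65, -0.15], "delta_rot": [-0.122, -0.546, -1], "gripper": 0.4},
    {"slide": [0.49, -0.65, -0.15], "delta_rot": [-0.122, -0.546, -1], "gripper": 0.4},
    {"slide": [0.49, -0.65, -0.15], "delta_rot": [-0.122, -0.546, -1], "gripper": 0.4},
    {"slide": [0.49, -0.65, -0.15], "delta_rot": [-0.122, -0.546, -1], "gripper": 0.4},
    {"slide": [0.49, -0.65, -0.15], "delta_rot": [-0.122, -0.546, -1], "gripper": 0.4},
  ],
)

```text
time_s: 11.78
ee_pos: [0.4499, 0.1189, 0.2991]
orientation: [3.122, 0.656, 2.107]
contact_force: [0.8, -0.4, 1.2]
width: 0.699
grip_force: 0.0
```

```bash
python3 - <<'E'
from h import *
print(get_obs()['joints'].round(2)); go(cp(0,back=.12))
E
```

```text
[ 0.64 -0.32  1.62 -0.68  1.83 -0.09]
slide [0.14, 0.437, 0.067] rot [-0.013, -0.004, -0.032] rows 2.2
```

Call:
drive_tool(
  plan=[
    {"slide": [0.14, 0.437, 0.067], "delta_rot": [-0.013, -0.004, -0.032], "gripper": 0.4},
    {"slide": [0.14, 0.437, 0.067], "delta_rot": [-0.013, -0.004, -0.032], "gripper": 0.4},
    {"slide": [0.14, 0.437, 0.067], "delta_rot": [-0.013, -0.004, -0.032], "gripper": 0.4},
    {"slide": [0.14, 0.437, 0.067], "delta_rot": [-0.013, -0.004, -0.032], "gripper": 0.4},
  ],
)

```text
time_s: 12.28
ee_pos: [0.5517, 0.2046, 0.2595]
orientation: [-3.14, 0.664, 2.171]
contact_force: [-0.2, -0.6, 0.8]
width: 0.698
grip_force: 0.0
```

```bash
python3 - <<'E'
from h import *
p,M=tool(); f=grab_frame('wrist'); save(f,'w4')
T=np.eye(4);T[:3,:3]=M;T[:3,3]=p; T=T@f['hand_eye']
P=cloud(f,T); L=(P-C)@R.from_euler('z',CY,degrees=True).as_matrix(); x,y,z=L[...,0],L[...,1],L[...,2]
def s(n,m): 
    if m.sum()>3: print(n,m.sum(),np.argwhere(m).mean(0).round(),'x',np.percentile(x[m],[2,50,98]).round(4),'y',np.percentile(y[m],[2,50,98]).round(4),'z',np.percentile(z[m],[50,98]).round(4))
dark=f['color'].max(-1)<90
s('handle',(z>.165)&(z<.2)&(abs(x)<.05)&(y>.128)&(y<.18))
s('guard',(z>.205)&(z<.225)&(abs(x)<.07)&(y>.07)&(y<.14))
go(cp(0))
E
```

```text
handle 1273 [203. 281.] x [-0.0079  0.0007  0.0098] y [0.1292 0.158  0.1707] z [0.187  0.1903]
guard 4085 [269. 281.] x [-0.0427  0.0006  0.0434] y [0.083  0.1134 0.1308] z [0.2145 0.2151]
slide [0.005, 0.002, 0.402] rot [0.0, 0.0, -0.001] rows 1.9
```

View pics/w4.png

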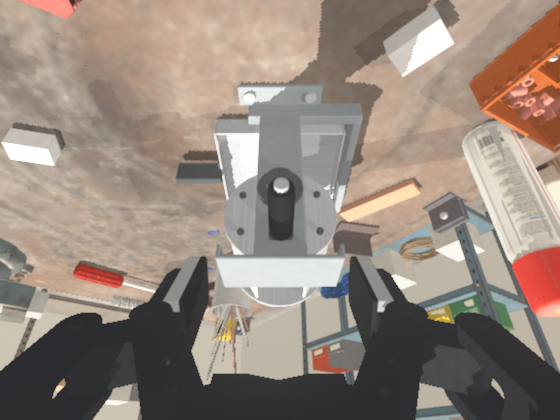

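The wrist view shows the crank handle end at (281,200) straight up, under the guard's edge at (280,268), and lined up between the fingers. The wrist frame puts the guard edge at y = 0.131, against 0.130 given. Approach and grip.

Call:
drive_tool(
  plan=[
    {"slide": [0, 0, 0.2], "delta_rot": [0, 0, 0], "gripper": 0.4},
    {"slide": [0, 0, 0.3], "delta_rot": [0, 0, 0], "gripper": 0.4},
    {"slide": [0, 0, 0.4], "delta_rot": [0, 0, 0], "gripper": 0.4},
    {"slide": [0, 0, 0.4], "delta_rot": [0, 0, 0], "gripper": 0.4},
  ],
)

```text
time_s: 12.82
ee_pos: [0.5922, 0.142, 0.1658]
orientation: [-3.142, 0.664, 2.169]
contact_force: [-0.7, 0.5, -0.7]
width: 0.697
grip_force: 0.0
```

Call:
drive_tool(
  plan=[
    {"slide": [0, 0, 0], "delta_rot": [0, 0, 0], "gripper": -1},
    {"slide": [0, 0, 0], "delta_rot": [0, 0, 0], "gripper": -1},
    {"slide": [0, 0, 0], "delta_rot": [0, 0, 0], "gripper": -1},
    {"slide": [0, 0, 0], "delta_rot": [0, 0, 0], "gripper": -1},
    {"slide": [0, 0, 0], "delta_rot": [0, 0, 0], "gripper": -1},
  ],
  grip_force=40,
)

```text
time_s: 13.45
ee_pos: [0.5934, 0.145, 0.1678]
orientation: [3.137, 0.664, 2.17]
contact_force: [-4.0, 2.2, 6.2]
width: 0.202
grip_force: 39.2
```

```bash
python3 - <<'E'
from h import *
p,M=tool(); o=get_obs(); print(p,cp(0)[0],o['contact_force'],o['width'],o['joints'].round(2))
b=cp(0)[0]
for s in(-1,):
  for d in (10,20,30,40,50,60,70,80,90,100,110,120,130,140,150,160,170,175,180,183): 
    v=M.T@(cp(s*np.radians(d))[0]-b)/.3; print(d,v.round(3).tolist())
E
```

```text
[0.59344041 0.144962   0.16779051] [0.59312356 0.14431475 0.1650278 ] [-3.9982363   2.178366    6.18739201] 0.20207919922377351 [ 0.53  0.03  1.54 -0.66  1.53 -0.06]
10 [0.002, -0.032, 0.002]
20 [0.007, -0.063, 0.008]
30 [0.015, -0.092, 0.019]
40 [0.026, -0.118, 0.033]
50 [0.04, -0.141, 0.051]
60 [0.056, -0.159, 0.072]
70 [0.074, -0.173, 0.094]
80 [0.093, -0.181, 0.119]
90 [0.113, -0.184, 0.144]
100 [0.132, -0.181, 0.169]
110 [0.152, -0.173, 0.193]
120 [0.169, -0.16, 0.216]
130 [0.186, -0.141, 0.237]
140 [0.199, -0.119, 0.255]
150 [0.211, -0.093, 0.269]
160 [0.219, -0.064, 0.28]
170 [0.224, -0.033, 0.286]
175 [0.226, -0.017, 0.288]
180 [0.226, -0.001, 0.289]
183 [0.226, 0.008, 0.289]
```

Call:
drive_tool(
  plan=[
    {"slide": [0.002, -0.032, 0.002], "delta_rot": [0, 0, 0], "gripper": -1},
    {"slide": [0.007, -0.063, 0.008], "delta_rot": [0, 0, 0], "gripper": -1},
    {"slide": [0.015, -0.092, 0.019], "delta_rot": [0, 0, 0], "gripper": -1},
    {"slide": [0.026, -0.118, 0.033], "delta_rot": [0, 0, 0], "gripper": -1},
    {"slide": [0.04, -0.141, 0.051], "delta_rot": [0, 0, 0], "gripper": -1},
    {"slide": [0.056, -0.159, 0.072], "delta_rot": [0, 0, 0], "gripper": -1},
    {"slide": [0.074, -0.173, 0.094], "delta_rot": [0, 0, 0], "gripper": -1},
    {"slide": [0.093, -0.181, 0.119], "delta_rot": [0, 0, 0], "gripper": -1},
    {"slide": [0.093, -0.181, 0.119], "delta_rot": [0, 0, 0], "gripper": -1},
  ],
)

```text
time_s: 14.58
ee_pos: [0.5487, 0.1143, 0.119]
orientation: [3.139, 0.663, 2.173]
contact_force: [5.4, 5.8, -3.2]
width: 0.203
grip_force: 39.0
```

```bash
python3 - <<'E'
from h import *
p,M=tool(); o=get_obs(); b=cp(np.radians(-80))[0]; print(p,b,o['contact_force'],o['joints'].round(2))
for d in (85,90,95,100,105,110,115,120,125,130,135,140,145,150,155,160,165,170,175,180):
    print(d,(M.T@(cp(-np.radians(d))[0]-b)/.3).round(3).tolist())
E
```

```text
[0.54867111 0.11429139 0.11900796] [0.54843176 0.11371364 0.11957845] [ 5.38081742  5.82485522 -3.18105062] [ 0.52 -0.09  1.74 -0.66  1.46 -0.01]
85 [0.01, -0.002, 0.012]
90 [0.02, -0.003, 0.025]
95 [0.029, -0.002, 0.038]
100 [0.039, -0.0, 0.05]
105 [0.049, 0.003, 0.063]
110 [0.058, 0.008, 0.075]
115 [0.067, 0.014, 0.086]
120 [0.076, 0.022, 0.097]
125 [0.084, 0.03, 0.108]
130 [0.092, 0.04, 0.118]
135 [0.099, 0.051, 0.127]
140 [0.106, 0.062, 0.136]
145 [0.112, 0.075, 0.144]
150 [0.117, 0.089, 0.151]
155 [0.122, 0.103, 0.156]
160 [0.125, 0.118, 0.161]
165 [0.128, 0.133, 0.165]
170 [0.13, 0.148, 0.168]
175 [0.132, 0.164, 0.17]
180 [0.132, 0.18, 0.17]
```

Tracking well. Continue slowly to 180°.

Call:
drive_tool(
  plan=[
    {"slide": [0.01, -0.002, 0.012], "delta_rot": [0, 0, 0], "gripper": -1},
    {"slide": [0.02, -0.003, 0.025], "delta_rot": [0, 0, 0], "gripper": -1},
    {"slide": [0.029, -0.002, 0.038], "delta_rot": [0, 0, 0], "gripper": -1},
    {"slide": [0.039, 0, 0.05], "delta_rot": [0, 0, 0], "gripper": -1},
    {"slide": [0.049, 0.003, 0.063], "delta_rot": [0, 0, 0], "gripper": -1},
    {"slide": [0.058, 0.008, 0.075], "delta_rot": [0, 0, 0], "gripper": -1},
    {"slide": [0.067, 0.014, 0.086], "delta_rot": [0, 0, 0], "gripper": -1},
    {"slide": [0.076, 0.022, 0.097], "delta_rot": [0, 0, 0], "gripper": -1},
    {"slide": [0.084, 0.03, 0.108], "delta_rot": [0, 0, 0], "gripper": -1},
    {"slide": [0.092, 0.04, 0.118], "delta_rot": [0, 0, 0], "gripper": -1},
    {"slide": [0.099, 0.051, 0.127], "delta_rot": [0, 0, 0], "gripper": -1},
    {"slide": [0.106, 0.062, 0.136], "delta_rot": [0, 0, 0], "gripper": -1},
    {"slide": [0.112, 0.075, 0.144], "delta_rot": [0, 0, 0], "gripper": -1},
    {"slide": [0.117, 0.089, 0.151], "delta_rot": [0, 0, 0], "gripper": -1},
    {"slide": [0.122, 0.103, 0.156], "delta_rot": [0, 0, 0], "gripper": -1},
    {"slide": [0.125, 0.118, 0.161], "delta_rot": [0, 0, 0], "gripper": -1},
    {"slide": [0.128, 0.133, 0.165], "delta_rot": [0, 0, 0], "gripper": -1},
    {"slide": [0.13, 0.148, 0.168], "delta_rot": [0, 0, 0], "gripper": -1},
    {"slide": [0.132, 0.18, 0.17], "delta_rot": [0, 0, 0], "gripper": -1},
    {"slide": [0.132, 0.18, 0.17], "delta_rot": [0, 0, 0], "gripper": -1},
  ],
)

```text
time_s: 17.08
ee_pos: [0.5941, 0.1453, 0.0577]
orientation: [3.136, 0.664, 2.17]
contact_force: [-3.7, 8.1, 8.4]
width: 0.198
grip_force: 40.5
```

```bash
python3 - <<'E'
from h import *
p,M=tool(); o=get_obs(); b=cp(np.pi)[0]; print(p,b,o['contact_force'],o['joints'].round(2))
q=(p-M[:,2]*.019-C)@R.from_euler('z',CY,degrees=True).as_matrix(); print('grasp in cradle',q, np.degrees(np.arctan2(q[0],q[2]-.125)))
E
```

```text
[0.5940807  0.14531686 0.05771297] [0.59312356 0.14431475 0.0550278 ] [-3.68214771  8.1278713   8.36146724] [ 0.53  0.11  1.66 -0.68  1.37  0.07]
grasp in cradle [0.00126864 0.14629929 0.07267461] 178.6111267416835
```

Call:
drive_tool(
  plan=[
    {"slide": [0, 0, 0], "delta_rot": [0, 0, 0], "gripper": 0.2},
    {"slide": [0, 0, 0], "delta_rot": [0, 0, 0], "gripper": 0.2},
    {"slide": [0, 0, 0], "delta_rot": [0, 0, 0], "gripper": 0.2},
    {"slide": [0, 0, -0.15], "delta_rot": [0, 0, 0], "gripper": 0.2},
    {"slide": [0, 0, -0.35], "delta_rot": [0, 0, 0], "gripper": 0.2},
    {"slide": [0, 0, -0.35], "delta_rot": [0, 0, 0], "gripper": 0.2},
    {"slide": [0, 0, -0.35], "delta_rot": [0, 0, 0], "gripper": 0.2},
  ],
)

```text
time_s: 17.95
ee_pos: [0.5564, 0.1967, 0.1378]
orientation: [-3.141, 0.664, 2.172]
contact_force: [0.0, -0.0, -0.7]
width: 0.601
grip_force: 0.0
```

```bash
python3 - <<'E'
from h import *
p,M=tool(); f=grab_frame('wrist'); g=grab_frame('scene'); h=grab_frame('top')
T=np.eye(4);T[:3,:3]=M;T[:3,3]=p; T=T@f['hand_eye']
P=cloud(f,T); L=(P-C)@R.from_euler('z',CY,degrees=True).as_matrix(); x,y,z=L[...,0],L[...,1],L[...,2]
m=(z>.05)&(z<.1)&(abs(x)<.04)&(y>.125)&(y<.18)
print('handle',m.sum(),np.percentile(x[m],[2,50,98]).round(4),np.percentile(z[m],[50,98]).round(4))
a=cv2.resize(g['color'][150:290,170:360],(400,295),interpolation=3); b=cv2.resize(h['color'][120:270,200:400],(400,300),interpolation=3)
im=np.zeros((600,800,3),np.uint8); im[:295,:400]=a; im[300:,:400]=b; im[:300,400:]=cv2.resize(f['color'],(400,300),interpolation=3)
cv2.imwrite('pics/c5.png',im[...,::-1])
E
```

```text
handle 1449 [-0.0082  0.0004  0.0092] [0.077  0.0802]
```

View pics/c5.png

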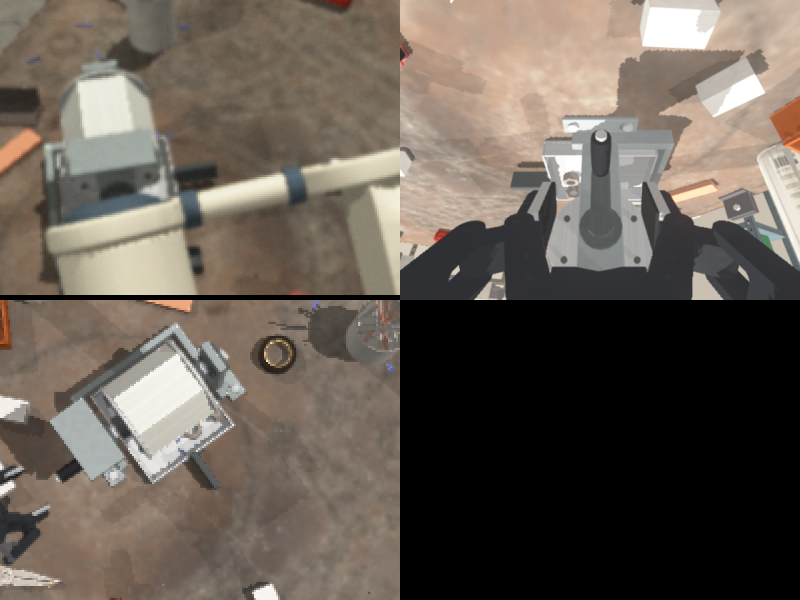

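The handle hangs straight down and the pan is in under the drum. One nut is visible in the pan in the top view, at (195,432) in the composite. I'll look from the front to count all three.

```bash
python3 - <<'E'
from h import *
p,M=tool(); v=(cr(-.26,0,.13),pose(45,CY)); mid=np.array([.44,.10,.30])
go((p-M[:,2]*.1,M),(mid,M),(mid,v[1]),v)
E
```

```text
slide [-0.0, 0.0, -0.333] rot [0.0, 0.0, 0.0] rows 1.6
slide [-0.37, -0.501, -0.4] rot [0.0, 0.0, 0.0] rows 3.0
slide [-0.37, -0.501, -0.4] rot [-0.067, 0.714, 1.073] rows 10.9
slide [-0.504, -0.861, 0.425] rot [-0.067, 0.714, 1.073] rows 4.4
```

Call:
drive_tool(
  plan=[
    {"slide": [0, 0, -0.33], "delta_rot": [0, 0, 0], "gripper": 0.2},
    {"slide": [0, 0, -0.33], "delta_rot": [0, 0, 0], "gripper": 0.2},
    {"slide": [-0.37, -0.5, -0.4], "delta_rot": [0, 0, 0], "gripper": 0.2},
    {"slide": [-0.37, -0.5, -0.4], "delta_rot": [0, 0, 0], "gripper": 0.2},
    {"slide": [-0.37, -0.5, -0.4], "delta_rot": [-0.062, 0.67, 1], "gripper": 0.2},
    {"slide": [-0.37, -0.5, -0.4], "delta_rot": [-0.062, 0.67, 1], "gripper": 0.2},
    {"slide": [-0.37, -0.5, -0.4], "delta_rot": [-0.062, 0.67, 1], "gripper": 0.2},
    {"slide": [-0.37, -0.5, -0.4], "delta_rot": [-0.062, 0.67, 1], "gripper": 0.2},
    {"slide": [-0.37, -0.5, -0.4], "delta_rot": [-0.062, 0.67, 1], "gripper": 0.2},
    {"slide": [-0.37, -0.5, -0.4], "delta_rot": [-0.062, 0.67, 1], "gripper": 0.2},
    {"slide": [-0.37, -0.5, -0.4], "delta_rot": [-0.062, 0.67, 1], "gripper": 0.2},
    {"slide": [-0.37, -0.5, -0.4], "delta_rot": [-0.062, 0.67, 1], "gripper": 0.2},
    {"slide": [-0.37, -0.5, -0.4], "delta_rot": [-0.062, 0.67, 1], "gripper": 0.2},
    {"slide": [-0.37, -0.5, -0.4], "delta_rot": [-0.062, 0.67, 1], "gripper": 0.2},
  ],
)

```text
time_s: 19.85
ee_pos: [0.4436, 0.0998, 0.301]
orientation: [3.049, -0.7, 0.759]
contact_force: [-8.2, -3.6, 7.3]
width: 0.595
grip_force: 0.0
```

```bash
python3 - <<'E'
from h import *
go((cr(-.26,0,.13),pose(45,CY)))
E
```

```text
slide [-0.721, 0.525, 0.187] rot [-0.009, 0.051, 0.077] rows 4.4
```

Call:
drive_tool(
  plan=[
    {"slide": [-0.72, 0.52, 0.187], "delta_rot": [-0.009, 0.051, 0.077], "gripper": 0.2},
    {"slide": [-0.72, 0.52, 0.187], "delta_rot": [-0.009, 0.051, 0.077], "gripper": 0.2},
    {"slide": [-0.72, 0.52, 0.187], "delta_rot": [-0.009, 0.051, 0.077], "gripper": 0.2},
    {"slide": [-0.72, 0.52, 0.187], "delta_rot": [-0.009, 0.051, 0.077], "gripper": 0.2},
    {"slide": [-0.72, 0.52, 0.187], "delta_rot": [-0.009, 0.051, 0.077], "gripper": 0.2},
    {"slide": [-0.72, 0.52, 0.187], "delta_rot": [-0.009, 0.051, 0.077], "gripper": 0.2},
    {"slide": [-0.72, 0.52, 0.187], "delta_rot": [-0.009, 0.051, 0.077], "gripper": 0.2},
  ],
)

```text
time_s: 20.72
ee_pos: [0.4548, -0.1117, 0.1328]
orientation: [3.135, -0.785, 0.61]
contact_force: [-0.4, -0.1, 0.4]
width: 0.603
grip_force: 0.0
```

```bash
python3 - <<'E'
from h import *
print(tool()[0],get_obs()['contact_force']); f=grab_frame('wrist'); g=grab_frame('top')
im=np.zeros((600,800,3),np.uint8); im[:420,:560]=f['color']; im[420:,:240]=cv2.resize(g['color'][130:220,220:340],(240,180),interpolation=3)
im[420:,250:650]=cv2.resize(g['color'][70:350:,110:530],(400,180),interpolation=3)
cv2.imwrite('pics/c6.png',im[...,::-1])
E
```

```text
[ 0.45482933 -0.11171607  0.13278649] [-0.3606691  -0.05103237  0.40881117]
```

View pics/c6.png

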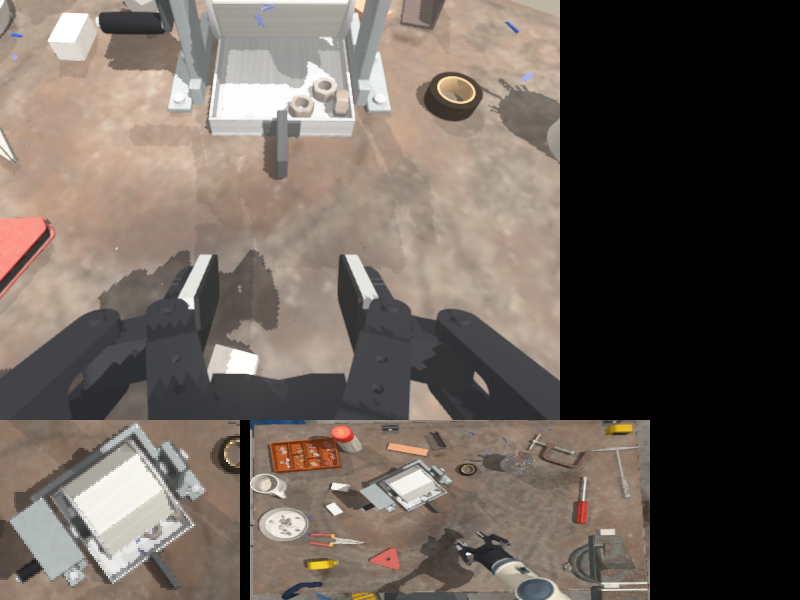

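The front view shows all three nuts in the pan at (302,104), (325,88) and (342,101). The pan is square between the plates, the handle is to the front, and the bystanders are where they were. Handing in.

```bash
python3 -c "
from bench import *
print(hand_in())"
```

```text
the job is handed in; nothing more can be done
None
```

I handed the job in at about 21 s: the block is set aside about 0.3 m from the cradle, the pan is fully in under the drum, the port faces straight down, all three nuts are in the pan, and the other loose things look undisturbed in the last pictures; no verdict came back.

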